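Turn the ball dish to the reader post

TASK

A steel bearing ball lies loose in a dished plate on the inspection station. Lift the dish by its bridge handle at least 6 cm off its pedestal and turn it a quarter turn, left or right as needed, so that its red nose points squarely at the post with the green band; keep the ball inside the black ring all the while, do not touch the ball or push the small things round the station about. Finish while still holding the dish there over its pedestal, level and still, with the ball resting at its centre: do not put it down or let go.

Things in the scene. Friction and masses are not known exactly. Their poses are not given: they have to be found in the camera images.
- station: fixed aluminium plate 120 x 360 x 6 mm, dark round pedestal in its middle (flat top 80 mm across, 36 mm above the worktop); origin under its centre, on the pedestal's axis, at worktop height, z up; y along the plate, posts at y = +150 and -150 mm. Overhead, at x = 0.58 m, a gantry beam crosses 0.55 m above the worktop; its pillar stands at x 0.58 to 0.70, y 0.53 to 0.62 m
- green_post: fixed round reader post with black head, GREEN band and green spot on top, 48 mm wide foot, 36 mm wide head, 97 mm tall, at one end of the plate (which end varies); origin at the centre of its foot, 6 mm above the worktop
- yellow_post: fixed post of the same shape with a YELLOW band and top spot, at the other end of the plate; origin at the centre of its foot, 6 mm above the worktop
- dish: loose white dished plate, 105 mm across, 24.5 mm high, about 0.25 kg; inside a shallow cone sloping 12 degrees down to the centre (6 mm above its underside), black ring of 25 mm radius on it, bridge handle over it along y. Origin: centre of underside, z up, +x to the red nose. Starts on the pedestal, underside 36 mm above the worktop, nose towards the robot, within 0.25 rad of square to the posts
- handle (a point): centre of the handle's level aluminium bar, 70 mm above the dish's underside, straight over its centre, so that the dish hangs balanced; bar 12 mm thick (dish x), 16 mm high, 104 mm clear between its uprights along dish y; axes as the dish's
- red_nose (a point): tip of the red nose on the dish's rim, 65 mm from the dish's centre along its +x, 18.5 mm above its underside
- ball: loose steel ball, 18 mm diameter, 24 g, lying at the dish's centre under the handle, its top about 24 mm above the dish's underside; origin at its lowest point as built (turns with the ball)
- ball_center (a point): centre of the ball
- nozzle: loose copper welding nozzle, 24 mm wide, 32 mm tall, standing beyond the station; origin at the centre of its underside
- lens_case: loose round white lens case, 47 mm wide, 17 mm tall, beyond the station; origin at the centre of its underside
- tape: loose roll of pale masking tape, 96 mm wide, 24 mm tall, lying farther beyond the station; origin at the centre of its underside
Not all that is in view belongs to the job. Of the things like the dish, leave any that is pink or yellow; of the rest the larger one is meant.

How it is judged:
By the outcome, as a careful person would: the job done as asked, in the order asked, and still so for the second after the job is handed in, while the arm keeps its last pose, push and grip.
It also fails if it takes over 42 s, if anything falls off the work surface, if the arm or the gripper's body presses on something with over 40 N, if the wrist force passes 120 N, or if a joint passes its speed limit or range.

ROBOT

A 6-joint arm with a two-finger parallel gripper is mounted at the origin on a cart in front of the work surface, level with it; the furniture and walls round the work are solid. World frame = base frame: x ahead of the robot, y to its left, z up, the work surface at z = 0. Lengths are in m, angles in rad, forces in N, time in s.
With the tool pointing down it reaches from about 0.325 to 0.775 m from the base axis. Payload 9.3 kg.
Tool frame: the origin (TCP) lies on the centre line of the jaws, within the pads' length; the fingertips stand 25 mm ahead of it and the grasp point (between the pads) lies 6 mm ahead of it; z points along the fingers, y is the line along which they close (so a half turn about z gives the same grasp; the last joint's range is limited). The gripper opens to 85 mm and grips with 20 to 120 N. Pads are 22 mm wide; open, the fingers measure 114 mm over their backs; the gripper's body (76 mm by 85 mm) begins 54 mm behind the grasp point. The pads swing forward as they close: fully open they stand 13 mm farther back than shut.
Start: joints at [-1.337, 0.259, 0.021, 1.334, 0, 1.418], TCP at [0.207, -0.509, 0.256] pointing down, gripper open.
Joint ranges: [-3.04, 3.04], [-0.91, 1.82], [-1.04, 1.36], [-1.92, 1.95], [-1.52, 1.45], [-3.14, 3.14]. Speed limits (rad/s): [2.22, 2.22, 2.79, 3.14, 3.14, 3.14].

INTERFACE

Orientations are given as a unit quaternion [w, x, y, z].
In Python, from rig import manip gives the robot as it stands. The module is installed in compiled form; this text tells all that it offers.
- The arm moves only by the tool step_arm, never from a script. Its argument "commands" is a list of rows, each a list of 3 entries, a list of its own where there are three numbers: the opening, from 0 (shut) to 1 (fully open), then the shift along the tool's x, y, z in m, then the turn about the tool's z in degrees. In form: [[gripper, [tx, ty, tz], twist], ...]. A call has 1 to 10 rows; each row shifts and turns the commanded pose from where the row before left it, along the tool's axes as they then stand; what a row does not reach is not made up. A row lasts 1/10 s, in which the tool goes at most 50 mm and 8.59 degrees, less where a joint would pass 70% of its speed; a pose out of reach is approached as far as the arm can. A call is refused whole if a number of a shift passes 0.05 or a number of a turn 8.59, either way. A call with a gripper value outside its range is refused whole. The fingers move at their own pace and stop on an object; "squeeze" is the grip in N (left out, the last holds). Time passes only in rows, so rows that do not move let the fingers close. It gives the time, the measured TCP pose, the force, the opening and the grip force at its end, in the units of the state.
- manip.state(): the state, without advancing time (a new reading comes with each control period).
- manip.snapshot(name): name is "scene" or "top" or "wrist"; returns the picture (420x560x3 uint8, red, green, blue); there is no depth.
- manip.camera_model(name): a dict with "mtx" (3x3 intrinsics, pixels), "rvec" (rotation vector, rad) and "tvec" (3), from world to camera coordinates, as OpenCV has them. Camera axes: x right, y down, z forward; pixel columns grow to the right and rows downward; lengths in m; the calibration is good to about 2 mm. A picture is of the moment at which its call begins: read the wrist's pose just before it. camera_model takes no time and is no camera call; for the wrist camera it gives the pose at the moment of the call.
- manip.sign_off(): hands the job in; it is judged then, once.
Trained networks look in the newest picture that a camera, given by its name, has taken for a name from the list of things; names that differ only in an ending like _2 or _b are one class to them, and where a whole thing is asked for, a point or a joint stands for the part that bears it (a point fixed in the world has none). Each returns a list of dicts, best first, with "score" (0 to 1); they miss things now and then, are a little off and sometimes report something else, mostly with a low value. They report only what shows in the picture. A call takes as long as a camera call. They do not tell look-alikes from the thing itself.
- manip.spot_in(camera, target): "at" ([row, column] in pixels, amid what is visible of it).
- manip.outline_of(camera, target): "pixels" (420x560 bool, what is visible of it) and "at" ([row, column] in pixels, amid what is visible of it).
- manip.mark_of(camera, target): "at" ([row, column] in pixels: a listed point, or the origin of a listed thing).
The state is a dict: "t": time; "qpos": joint angles; "dq": joint speeds; "joint_torque": joint torques, N m; "eef_pos": TCP position; "orientation": TCP orientation; "contact_force": force on the tool from outside, world axes, zero at the start; "wrist_torque": the same for the moment, N m; "opening": opening from 0.0 (shut) to 1.0 (fully open); "grip_force": force on a finger pad.
Only numpy, scipy, OpenCV 4.12 (cv2) and the standard library are available. Lean on these libraries where they do the work, as an engineer would, in place of code of your own. Each camera call takes 0.05 s, during which the arm holds its last target. There are 200 camera calls.

## Working session

There is one attempt and no reset: what is moved stays moved. The work goes in short steps, Python scripts to look and compute and a tool call to move; the robot and the scene stay as the last step left them, time stands still between calls to the robot, and variables do not carry over. Pictures are saved under pics/ and viewed, at most 10 in all, crops included, and the job is handed in when it is done.

Besides the shell and the picture viewer there is one more tool, called after "Request:" in YAML: its name, and indented under it one key for each argument. step_arm: Moves the arm, as the interface text tells. Its arguments: {"type":"object","properties":{"commands":{"type":"array","items":{"type":"array"}},"squeeze":{"type":"number"}},"required":["commands"]}

```bash
mkdir -p pics; python3 - <<'E'
from rig import manip
import cv2
s=manip.state();print({k:(v if not hasattr(v,'round') else v) for k,v in s.items()})
for c in("scene","top"):
    im=manip.snapshot(c);cv2.imwrite(f"pics/{c}0.png",im[:,:,::-1])
    m=manip.camera_model(c);print(c,m)
    for n in("dish","handle","red_nose","ball_center","green_post","yellow_post","station","nozzle","lens_case","tape"):
        print(n,[(round(d['score'],2),[round(float(a)) for a in d['at']]) for d in manip.mark_of(c,n)][:4])
E
```

```text
{'t': 0.0, 'qpos': array([-1.33659066e+00,  2.59215244e-01,  2.07618996e-02,  1.33371478e+00,
       -2.49536480e-05,  1.41816128e+00]), 'dq': array([ 7.62874023e-04,  1.34463463e-03,  8.43467007e-04,  9.37991609e-05,
        5.99900554e-04, -4.73747344e-04]), 'joint_torque': array([ 1.73065106e-03, -5.55643094e+01,  3.44528925e+01,  1.35728830e-02,
       -4.91283004e-05,  1.14635998e-05]), 'eef_pos': array([ 0.20740804, -0.50912274,  0.25565368]), 'orientation': array([-6.84821392e-04,  9.81352296e-01,  1.92216547e-01, -4.04333559e-05]), 'contact_force': array([ 0.12747725, -0.37173706,  0.31647417]), 'wrist_torque': array([-0.00562   , -0.04480698, -0.00112195]), 'grip_force': 0.0, 'opening': 1.0025762550969985}
scene {'mtx': array([[520.0194516 ,   0.        , 282.0668909 ],
       [  0.        , 520.0194516 , 206.88885511],
       [  0.        ,   0.        ,   1.        ]]), 'rvec': array([ 0.71735761, -2.61660485,  1.15183783]), 'tvec': array([0.51875981, 0.22972871, 1.11007106])}
dish [(0.97, [209, 404]), (0.79, [261, 178]), (0.74, [173, 280]), (0.66, [247, 300])]
handle [(0.
[... 450 characters left out ...]
rray([[477.71222298,   0.        , 271.63465599],
       [  0.        , 477.71222298, 204.40754772],
       [  0.        ,   0.        ,   1.        ]]), 'rvec': array([ 2.18430982, -2.2047544 ,  0.09102716]), 'tvec': array([0.05181461, 0.54114068, 1.21248663])}
dish [(0.73, [148, 341]), (0.71, [132, 190]), (0.7, [224, 250]), (0.59, [280, 354])]
handle [(0.72, [284, 365]), (0.7, [126, 184]), (0.66, [145, 339]), (0.56, [224, 248])]
red_nose [(0.96, [127, 210]), (0.74, [164, 335]), (0.71, [251, 242]), (0.61, [265, 364])]
ball_center []
green_post [(0.53, [218, 195])]
yellow_post [(0.53, [232, 309])]
station []
nozzle [(0.45, [179, 222])]
lens_case [(0.78, [178, 281])]
tape [(0.76, [133, 262])]
```

View pics/scene0.png

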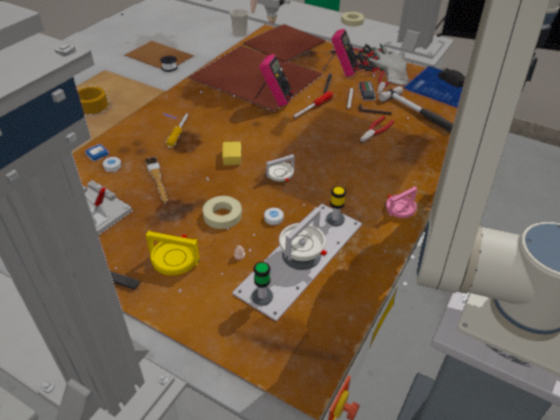

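View pics/top0.png

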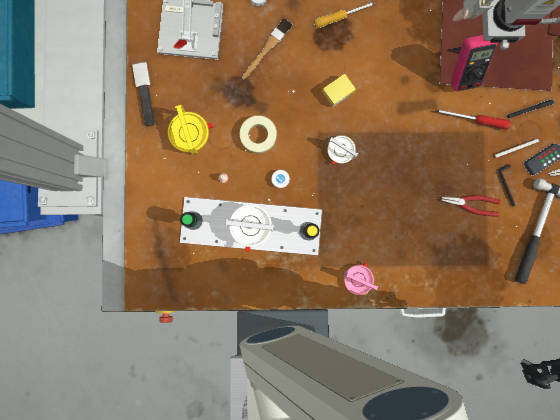

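The dish on the station is white and the larger of the white ones: top (224,250), scene (247,300). The nose is at top (250,247). The green post is at the left (+y) end, at top (218,190), and the yellow one at (231,311). The pink, yellow and small white dishes are decoys.

```bash
cat > h.py <<'E'
import numpy as np,cv2
from rig import manip
def cam(c):
    m=manip.camera_model(c);R=cv2.Rodrigues(np.array(m['rvec']))[0];return np.array(m['mtx']),R,np.array(m['tvec']).ravel()
def ray(c,rc):
    K,R,t=cam(c);d=R.T@np.linalg.solve(K,[rc[1],rc[0],1.]);return -R.T@t,d
def onz(c,rc,z):
    o,d=ray(c,rc);return o+d*(z-o[2])/d[2]
def proj(c,p):
    K,R,t=cam(c);q=K@(R@np.array(p)+t);return (q[:2]/q[2])[::-1]
def tri(a,b):
    (o1,d1),(o2,d2)=ray(*a),ray(*b);A=np.c_[d1,-d2];s=np.linalg.lstsq(A,o2-o1,rcond=None)[0]
    p,q=o1+s[0]*d1,o2+s[1]*d2;return (p+q)/2,np.linalg.norm(p-q)
E
python3 - <<'E'
from h import *
np.set_printoptions(precision=4,suppress=True)
print('handle',onz('top',(224,248),.106),onz('scene',(223,303),.106),tri(('top',(224,248)),('scene',(223,303))))
print('nose',onz('top',(250,247),.0545),onz('scene',(255,324),.0545))
print('dish',onz('top',(224,250),.036),onz('scene',(247,300),.036))
for n,z in(('green_post',.006),('yellow_post',.006),('nozzle',0),('lens_case',0),('tape',0)):
    for c in('top','scene'):
        manip.snapshot(c); d=manip.mark_of(c,n)[:1]
        if d: print(n,c,onz(c,d[0]['at'],z),d[0]['score'])
im=manip.snapshot('top')
# top spots and nose centroids
h=cv2.cvtColor(im,cv2.COLOR_RGB2HSV).astype(int)
def cen(box,lo,hi,z,s=120):
    r0,r1,c0,c1=box;q=h[r0:r1,c0:c1];m=(q[...,1]>s)&(q[...,0]>=lo)&(q[...,0]<=hi)&(q[...,2]>70)
    rc=np.argwhere(m).mean(0)+[r0,c0];print(m.sum(),rc,onz('top',rc,z))
cen((210,232,178,203),45,85,.103);cen((220,242,300,322),24,35,.103)
cen((243,256,238,256),0,4,.0545,150)
cv2.imwrite('pics/t1.png',cv2.resize(im[185:265,170:330,::-1],None,fx=5,fy=5,interpolation=cv2.INTER_CUBIC))
E
```

```text
handle [0.4894 0.1049 0.106 ] [0.4915 0.0985 0.106 ] (array([0.4889, 0.1046, 0.1125]), np.float64(0.0006212345061450897))
nose [0.4263 0.1096 0.0545] [0.4264 0.116  0.0545]
dish [0.4912 0.1023 0.036 ] [0.4912 0.107  0.036 ]
green_post top [0.5061 0.25   0.006 ] 0.51
yellow_post top [ 0.4738 -0.0411  0.006 ] 0.55
yellow_post scene [ 0.4696 -0.0408  0.006 ] 0.74
nozzle top [0.6091 0.1776 0.    ] 0.58
nozzle scene [0.6162 0.1733 0.    ] 0.55
lens_case top [0.6146 0.012  0.    ] 0.74
lens_case scene [0.6065 0.03   0.    ] 0.6
tape top [0.7287 0.0775 0.    ] 0.97
tape scene [0.7329 0.0803 0.    ] 0.59
104 [219.2404 187.8269] [0.5022 0.2484 0.103 ]
95 [230.3579 311.7789] [ 0.4728 -0.0473  0.103 ]
18 [248.7222 247.3889] [0.4295 0.1086 0.0545]
```

View pics/t1.png

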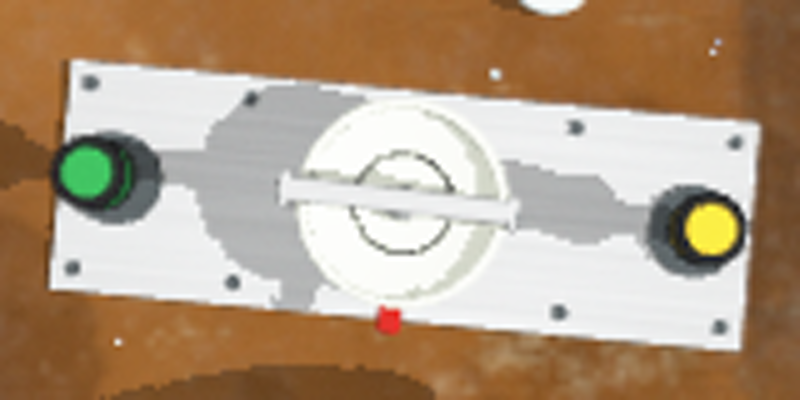

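Request:
step_arm:
  commands:
    - [0.6,[0.035,-0.033,0.003],0]
    - [0.6,[0.035,-0.033,0.003],0]
    - [0.6,[0.035,-0.033,0.003],0]
    - [0.6,[0.035,-0.033,0.003],0]
    - [0.6,[0.035,-0.033,0.003],0]
    - [0.6,[0.035,-0.033,0.003],0]
    - [0.6,[0.035,-0.033,0.003],0]

```text
t: 2.85
eef_pos: [0.3476, -0.2012, 0.2354]
orientation: [0.0, 0.981, 0.192, 0.0]
contact_force: [-0.0, -0.4, 0.7]
opening: 0.605
grip_force: 0.0
```

Request:
step_arm:
  commands:
    - [0.6,[0.035,-0.033,0.003],0]
    - [0.6,[0.035,-0.033,0.003],0]
    - [0.6,[0.035,-0.033,0.003],0]
    - [0.6,[0.035,-0.033,0.003],0]
    - [0.6,[0.035,-0.033,0.003],0]
    - [0.6,[0.035,-0.033,0.003],0]
    - [0.6,[0.035,-0.033,0.003],0]

```text
t: 3.55
eef_pos: [0.4875, 0.1055, 0.2144]
orientation: [0.0, 0.981, 0.192, 0.0]
contact_force: [0.2, -0.3, 0.2]
opening: 0.601
grip_force: 0.0
```

Request:
step_arm:
  commands:
    - [0.6,[0,0,0],-8.5]
    - [0.6,[0,0,0],-8.5]
    - [0.6,[0,0,0],-8.5]
    - [0.6,[0,0,0],-8.5]
    - [0.6,[0,0,0],-8.5]
    - [0.6,[0,0,0],-8.5]
    - [0.6,[0,0,0],-8.5]
    - [0.6,[0,0,0],-8.5]
    - [0.6,[0,0,0],-8.5]
    - [0.6,[0,0,0],-8.5]

```text
t: 4.55
eef_pos: [0.487, 0.1033, 0.2143]
orientation: [0.0, 0.591, 0.807, 0.0]
contact_force: [-0.4, 0.5, 0.5]
opening: 0.599
grip_force: 0.0
```

Request:
step_arm:
  commands:
    - [0.6,[0,0,0],-8.5]
    - [0.6,[0,0,0],-8.5]
    - [0.6,[0,0,0],-8.5]
    - [0.6,[0,0,0],-8.5]
    - [0.6,[0,0,0],-8.5]
    - [0.6,[0,0,0],-8.5]
    - [0.6,[0,0,0],-8.5]
    - [0.6,[0,0,0],-8.5]
    - [0.6,[0,0,0],-8.5]
    - [0.6,[0,0,0],-8.5]

```text
t: 5.55
eef_pos: [0.487, 0.1033, 0.2143]
orientation: [0.0, -0.109, 0.994, 0.0]
contact_force: [-0.5, -0.0, -0.4]
opening: 0.6
grip_force: 0.0
```

Request:
step_arm:
  commands:
    - [0.6,[0,0,0],-8.5]
    - [0.6,[0,0,0],-8.5]
    - [0.6,[0,0,0],-8.5]
    - [0.6,[0,0,0],-8.5]
    - [0.6,[0,0,0],-8.5]
    - [0.6,[0,0,0],-8.5]
    - [0.6,[0,0,0],-8.5]
    - [0.6,[0,0,0],-8.5]
    - [0.6,[0,0,0],0]

```text
t: 6.45
eef_pos: [0.487, 0.1033, 0.2143]
orientation: [0.0, -0.645, 0.764, -0.0]
contact_force: [-0.3, -0.8, 0.3]
opening: 0.601
grip_force: 0.0
```

```bash
python3 - <<'E'
from h import *
np.set_printoptions(precision=4,suppress=True)
print(manip.state()['qpos'])
im=manip.snapshot('wrist');cv2.imwrite('pics/w1.png',im[:,:,::-1])
for n,z in(("handle",.106),("red_nose",.0545),("ball_center",.051),("dish",.036),("green_post",.006),("yellow_post",.006)):
    for d in manip.mark_of('wrist',n)[:2]: print(n,round(d['score'],2),d['at'],onz('wrist',d['at'],z))
E
```

```text
[ 0.0403  0.1868 -0.1821  1.2018 -0.     -1.3609]
handle 0.77 [217.3, 284.7] [0.4859 0.1039 0.106 ]
handle 0.63 [187.8, 280.9] [0.4848 0.0841 0.106 ]
red_nose 0.9 [317.5, 37.3] [0.7176 0.1757 0.0545]
red_nose 0.78 [190.4, 364.5] [0.4243 0.1112 0.0545]
ball_center 0.52 [192.9, 284.2] [0.4861 0.1032 0.051 ]
dish 0.58 [185.8, 282.0] [0.4875 0.1012 0.036 ]
green_post 0.84 [320.2, 292.4] [0.5035 0.2512 0.006 ]
```

View pics/w1.png

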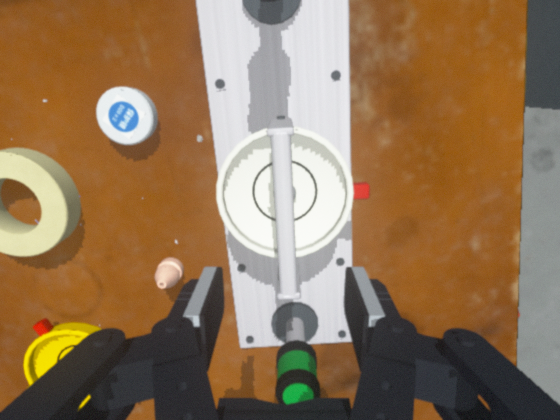

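```bash
python3 - <<'E'
from h import *
np.set_printoptions(precision=4,suppress=True)
a,b=onz('wrist',(129,280.5),.114),onz('wrist',(296,289),.114)
ang=lambda v:np.degrees(np.arctan2(v[1],v[0]))
print('bar',a,b,(a+b)/2,ang(b-a),np.linalg.norm(b-a))
n=onz('wrist',(191,366),.0545);c=onz('wrist',(191,284.5),.0605);print('nose',n,'rim c',c,ang(n-c),np.linalg.norm((n-c)[:2]))
g=onz('wrist',(394,299),.103);print('green top',g)
# plate edges z=.006: right edge, left edge
r=[onz('wrist',p,.006) for p in((1,348),(343,352.5))];l=[onz('wrist',p,.006) for p in((1,198),(346,240))]
print(ang(r[1]-r[0]),ang(l[1]-l[0]),r,l)
s=manip.state();print(s['eef_pos'],s['orientation'])
E
```

```text
bar [0.4785 0.0473 0.114 ] [0.4922 0.1568 0.114 ] [0.4854 0.1021 0.114 ] 82.84997877506436 0.11032207377043972
nose [0.4232 0.1117 0.0545] rim c [0.4851 0.0991 0.0605] 168.51895954023072 0.06317346521713767
green top [0.5003 0.2508 0.103 ]
84.00459975827025 83.72577509831605 [array([ 0.4124, -0.0287,  0.006 ]), array([0.4459, 0.2897, 0.006 ])] [array([ 0.5276, -0.0489,  0.006 ]), array([0.563, 0.273, 0.006])]
[0.487  0.1033 0.2143] [ 0.     -0.6433  0.7656 -0.    ]
```

Request:
step_arm:
  commands:
    - [0.6,[0.0005,-0.0005,0.02],-2.7]
    - [0.6,[0,0,0.02],0]
    - [0.5,[0,0,0.02],0]
    - [0.5,[0,0,0.02],0]
    - [0.5,[0,0,0.014],0]
    - [0.5,[0,0,0.008],0]
    - [0.5,[0,0,0],0]
    - [0.5,[0,0,0],0]
  squeeze: 40

```text
t: 7.6
eef_pos: [0.4877, 0.1028, 0.1128]
orientation: [0.0, -0.662, 0.75, -0.0]
contact_force: [0.6, -0.7, 0.3]
opening: 0.501
grip_force: 0.0
```

```bash
python3 - <<'E'
from h import *
im=manip.snapshot('wrist');s=manip.snapshot('scene')
a=cv2.resize(s[170:320,220:380,::-1],(448,420),interpolation=cv2.INTER_CUBIC)
cv2.imwrite('pics/w2.png',cv2.resize(np.hstack([im[:,100:450,::-1],a]),(798,420)))
E
```

```text
(no output)
```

View pics/w2.png

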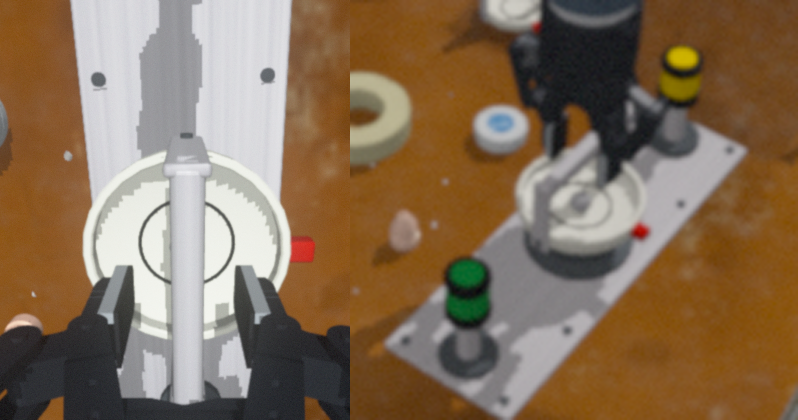

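The bar (column 187) is centred between the pads (columns 118 to 250) and parallel to them, so I'll close gently.

Request:
step_arm:
  commands:
    - [0.4,[0,0,0],0]
    - [0.3,[0,0,0],0]
    - [0.25,[0,0,0],0]
    - [0.2,[0,0,0],0]
    - [0.17,[0,0,0],0]
    - [0.14,[0,0,0],0]
    - [0.11,[0,0,0],0]
    - [0.05,[0,0,0],0]
    - [0,[0,0,0],0]
    - [0,[0,0,0],0]
  squeeze: 40

```text
t: 8.7
eef_pos: [0.4874, 0.1028, 0.1124]
orientation: [0.0, -0.662, 0.75, 0.0]
contact_force: [-1.6, -0.3, 3.5]
opening: 0.132
grip_force: 39.8
```

Request:
step_arm:
  commands:
    - [0,[0,0,0],0]
    - [0,[0,0,0],0]
    - [0,[0,0,-0.001],0]
    - [0,[0,0,-0.002],0]
    - [0,[0,0,-0.003],0]
    - [0,[0,0,-0.004],0]
    - [0,[0,0,-0.003],0]
    - [0,[0,0,-0.002],0]
    - [0,[0,0,0],0]
    - [0,[0,0,0],0]

```text
t: 9.7
eef_pos: [0.4874, 0.1028, 0.1273]
orientation: [0.0, -0.662, 0.75, -0.0]
contact_force: [-0.0, -0.5, -2.2]
opening: 0.132
grip_force: 39.0
```

```bash
python3 - <<'E'
from h import *
im=manip.snapshot('wrist');s=manip.snapshot('scene')
print(manip.state()['contact_force'],manip.state()['wrist_torque'],manip.spot_in('wrist','ball'),manip.spot_in('scene','ball'))
a=cv2.resize(s[170:320,220:380,::-1],(448,420),interpolation=cv2.INTER_CUBIC)
cv2.imwrite('pics/w3.png',cv2.resize(np.hstack([im[:,100:450,::-1],a]),(798,420)))
E
```

```text
[-0.57768768 -0.16639964 -1.79997093] [ 0.00533895 -0.00581613  0.03143529] [] [{'at': [240.5, 301.9], 'score': 0.42}]
```

View pics/w3.png

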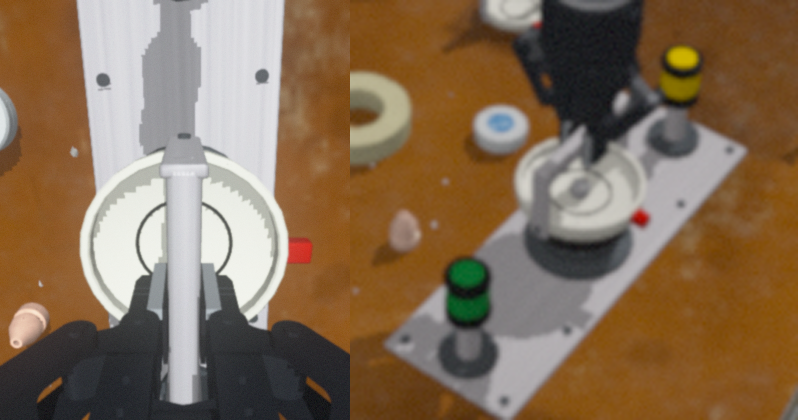

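Request:
step_arm:
  commands:
    - [0,[0,0,-0.002],0]
    - [0,[0,0,-0.005],0]
    - [0,[0,0,-0.008],0]
    - [0,[0,0,-0.01],0]
    - [0,[0,0,-0.01],0]
    - [0,[0,0,-0.01],0]
    - [0,[0,0,-0.01],0]
    - [0,[0,0,-0.008],0]
    - [0,[0,0,-0.005],0]
    - [0,[0,0,-0.002],0]

```text
t: 10.9
eef_pos: [0.4875, 0.1028, 0.1978]
orientation: [0.0, -0.662, 0.75, -0.0]
contact_force: [-0.1, 0.3, -2.6]
opening: 0.131
grip_force: 39.0
```

Request:
step_arm:
  commands:
    - [0,[0,0,0],0]
    - [0,[0,0,0],0.5]
    - [0,[0,0,0],1]
    - [0,[0,0,0],1.5]
    - [0,[0,0,0],2]
    - [0,[0,0,0],2.5]
    - [0,[0,0,0],3]
    - [0,[0,0,0],3]
    - [0,[0,0,0],3]
    - [0,[0,0,0],3]

```text
t: 11.9
eef_pos: [0.4874, 0.1027, 0.1971]
orientation: [-0.0, -0.524, 0.852, 0.0]
contact_force: [0.2, -0.2, -2.2]
opening: 0.131
grip_force: 39.0
```

```bash
python3 - <<'E'
from h import *
s=manip.snapshot('scene');print(manip.spot_in('scene','ball'),[(d['at'],d['score']) for d in manip.spot_in('scene','dish')][:4])
E
```

```text
[] [([212.8, 301.3], 0.97), ([202.4, 404.5], 0.79), ([253.4, 171.5], 0.73), ([168.9, 275.8], 0.64)]
```

Request:
step_arm:
  commands:
    - [0,[0,0,0],1]
    - [0,[0,0,0],2]
    - [0,[0,0,0],3]
    - [0,[0,0,0],3]
    - [0,[0,0,0],3]
    - [0,[0,0,0],3]
    - [0,[0,0,0],3]
    - [0,[0,0,0],3]
    - [0,[0,0,0],3]
    - [0,[0,0,0],3]

```text
t: 13.05
eef_pos: [0.4874, 0.1028, 0.1972]
orientation: [-0.0, -0.311, 0.95, 0.0]
contact_force: [0.4, -1.3, -1.6]
opening: 0.131
grip_force: 39.0
```

Request:
step_arm:
  commands:
    - [0,[0,0,0],3]
    - [0,[0,0,0],3]
    - [0,[0,0,0],3]
    - [0,[0,0,0],3]
    - [0,[0,0,0],3]
    - [0,[0,0,0],3]
    - [0,[0,0,0],3]
    - [0,[0,0,0],3]
    - [0,[0,0,0],3]
    - [0,[0,0,0],3]

```text
t: 14.05
eef_pos: [0.4874, 0.1028, 0.1972]
orientation: [-0.0, -0.054, 0.999, -0.0]
contact_force: [-0.2, -0.6, -2.1]
opening: 0.138
grip_force: 39.0
```

Request:
step_arm:
  commands:
    - [0,[0,0,0],3]
    - [0,[0,0,0],3]
    - [0,[0,0,0],2.5]
    - [0,[0,0,0],2]
    - [0,[0,0,0],1]
    - [0,[0,0,0],0.6]
    - [0,[0,0,0],0]
    - [0,[0,0,0],0]
    - [0,[0,0,0],0]
    - [0,[0,0,0],0]

```text
t: 15.05
eef_pos: [0.4874, 0.1028, 0.1973]
orientation: [0.0, 0.05, 0.999, 0.0]
contact_force: [0.3, 0.3, -2.2]
opening: 0.133
grip_force: 39.0
```

```bash
python3 - <<'E'
from h import *
np.set_printoptions(precision=4,suppress=True)
s=manip.state();print(s['eef_pos'],s['orientation'],s['qpos'],s['contact_force'],s['wrist_torque'])
yaw=np.degrees(2*np.arctan2(s['orientation'][2],s['orientation'][1]));print('yaw',yaw)
im=manip.snapshot('wrist');t=manip.snapshot('top');sc=manip.snapshot('scene')
for c in('wrist','top','scene'):
  for n,z in(("red_nose",.139),("handle",.191)):
    for d in manip.mark_of(c,n)[:4]: print(c,n,round(d['score'],2),d['at'],onz(c,d['at'],z))
a=cv2.resize(sc[150:300,220:380,::-1],(448,420),interpolation=cv2.INTER_CUBIC)
cv2.imwrite('pics/w4.png',cv2.resize(np.hstack([im[:,100:450,::-1],a]),(798,420)))
cv2.imwrite('pics/t4.png',cv2.resize(t[165:265,170:330,::-1],(800,500),interpolation=cv2.INTER_CUBIC))
E
```

```text
[0.4874 0.1028 0.1973] [0.     0.05   0.9988 0.    ] [ 0.0392  0.1964 -0.2145  1.1598  0.      0.1391] [ 0.2907  0.2573 -2.1872] [ 0.0531 -0.0313  0.    ]
yaw 174.27247704729672
wrist red_nose 0.88 [249.4, 406.8] [0.4933 0.1663 0.139 ]
wrist red_nose 0.68 [364.1, 85.5] [ 0.5476 -0.0186  0.139 ]
wrist handle 0.76 [306.3, 283.6] [0.487  0.1027 0.191 ]
top red_nose 0.96 [164.6, 333.3] [ 0.6255 -0.0965  0.139 ]
top red_nose 0.76 [126.4, 210.3] [0.7178 0.1906 0.139 ]
top red_nose 0.74 [261.7, 366.7] [ 0.3989 -0.1696  0.139 ]
top handle 0.89 [146.8, 344.0] [ 0.6576 -0.1135  0.191 ]
top handle 0.63 [282.9, 362.2] [ 0.3556 -0.1475  0.191 ]
top handle 0.61 [124.5, 185.0] [0.7103 0.2411 0.191 ]
scene red_nose 0.91 [231.8, 286.7] [0.4934 0.1694 0.139 ]
scene red_nose 0.77 [197.3, 386.6] [ 0.3551 -0.0414  0.139 ]
scene red_nose 0.62 [179.9, 287.3] [0.5763 0.0221 0.139 ]
scene handle 0.94 [194.0, 305.0] [0.4915 0.0978 0.191 ]
scene handle 0.84 [238.6, 170.3] [0.6501 0.3454 0.191 ]
scene handle 0.59 [158.9, 279.0] [0.5995 0.0222 0.191 ]
scene handle 0.55 [195.9, 402.0] [ 0.3138 -0.0034  0.191 ]
```

View pics/w4.png

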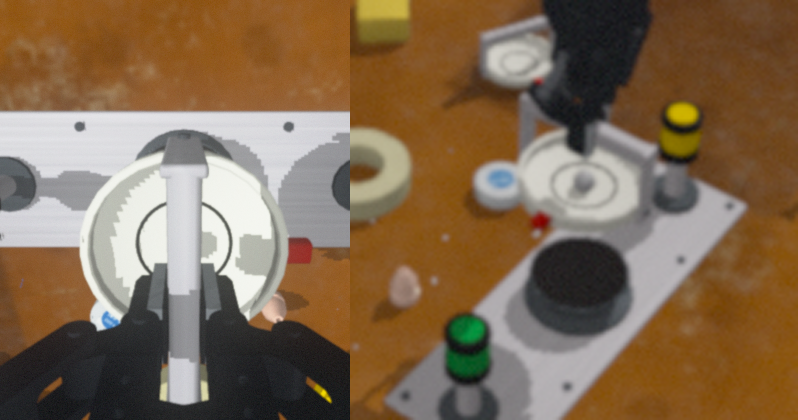

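View pics/t4.png

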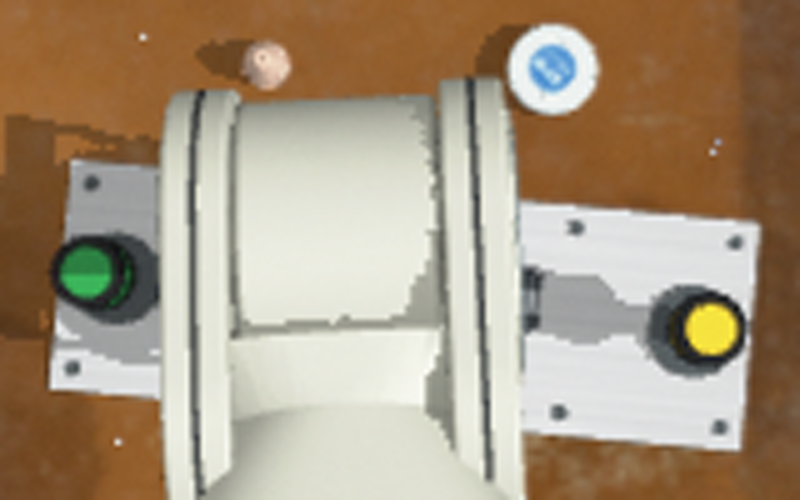

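The lift is 85 mm, the nose points along 84.3° against about 84.2° to the green post, and the ball rests at the ring's centre. The dish is level and still over its pedestal.

```bash
python3 -c "
from rig import manip
print(manip.state()['dq'].round(4));print(manip.sign_off())"
```

```text
[-0.0007 -0.0004 -0.0014 -0.0004  0.0003  0.0032]
the job is handed in; nothing more can be done
None
```

I handed the job in with the dish held about 85 mm above its pedestal, its red nose pointing at the green post to within about 1° by my measurements, and the ball resting at its centre.

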